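# Sweep the used stoppers off the warming plate into the tray

### The job

Clear the three used rubber stoppers from the warming plate: sweep them with the fingertips across the plate and over its far edge, so that they drop into the steel tray standing against it. Only push them, do not grip, squeeze or pick any up, and leave the two glass vials standing among them, and everything else, where they are.

Things in the scene. Friction and masses are not known exactly. Their poses are not given: they have to be found in the camera images.
- plate: Warming plate, fixed: a white box with flat bare aluminium top, 170 (its x) x 320 (its y) x 40 mm high, no rim or ridge on top. Origin: centre of its underside, on the table. Its +x points across the plate to the edge where the tray stands, roughly away from the robot (yaw within 0.3 rad).
- plate_edge (a point): Middle of the plate's top edge on the tray side (plate x = +85 mm, height 40 mm); the edge runs along the plate's y.
- tray: Open stainless tray, fixed, parallel to the plate and standing against its far edge (2 mm gap): 110 (x) x 360 (y) x 34 mm high outside, walls and floor 3 mm; its rim lies 6 mm below the plate's top. Origin: centre of its underside, on the table.
- stopper1: Loose dark rubber bottle stopper, about 15 g, flange down on the plate: flange 30 mm diameter x 10 mm high, plug 21 mm diameter above, 20 mm high in all. Origin: centre of the flange's underside. Stoppers and vials stand in a row along the plate's y in any order, centres at least 45 mm apart along y, each 45 to 125 mm from the tray-side edge.
- stopper2: Loose dark rubber bottle stopper, about 15 g, flange down on the plate: flange 30 mm diameter x 10 mm high, plug 21 mm diameter above, 20 mm high in all. Origin: centre of the flange's underside. Stoppers and vials stand in a row along the plate's y in any order, centres at least 45 mm apart along y, each 45 to 125 mm from the tray-side edge.
- stopper3: Loose dark rubber bottle stopper, about 15 g, flange down on the plate: flange 30 mm diameter x 10 mm high, plug 21 mm diameter above, 20 mm high in all. Origin: centre of the flange's underside. Stoppers and vials stand in a row along the plate's y in any order, centres at least 45 mm apart along y, each 45 to 125 mm from the tray-side edge.
- vial1: Loose amber glass sample vial with white cap, standing upright on the plate in the same row as the stoppers; 26 mm diameter, 50 mm high, about 30 g, easily knocked over. Origin: centre of its underside. To be left alone.
- vial2: Loose amber glass sample vial with white cap, standing upright on the plate in the same row as the stoppers; 26 mm diameter, 50 mm high, about 30 g, easily knocked over. Origin: centre of its underside. To be left alone.
- beaker: Loose glass beaker on the table to the left of the plate (+y), 70 mm diameter at the rim, 90 mm high. Origin: centre of its underside. Bystander.
- bottle: Loose amber bottle on the table to the right (-y), 64 mm diameter, 130 mm high. Origin: centre of its underside. Bystander.
- dish: Loose flat round clear dish on the table to the right (-y), 94 mm diameter, 17 mm high. Origin: centre of its underside. Bystander.

How it is judged:
By the outcome, as a careful person would: the job done as asked, in the order asked, and still so for the second after the job is handed in, with the robot touching nothing.
It also fails if it takes over 53 s, if anything falls off the work surface, if the arm or the gripper's body presses on something with over 40 N, if the wrist force passes 120 N, or if a joint passes its speed limit or range.

### The arm

A 6-joint arm with a two-finger parallel gripper is mounted at the origin on the work surface. World frame = base frame: x ahead of the robot, y to its left, z up, the work surface at z = 0. Lengths are in m, angles in rad, forces in N, time in s.
With the tool pointing down it reaches from about 0.4 to 0.825 m from the base axis. Payload 7 kg.
Tool frame: the origin (TCP) lies on the centre line of the jaws, within the pads' length; the fingertips stand 22 mm ahead of it and the grasp point (between the pads) lies 3 mm ahead of it; z points along the fingers, y is the line along which they close (so a half turn about z gives the same grasp; the last joint's range is limited). The gripper opens to 88 mm and grips with 3 to 60 N. Pads are 19 mm wide; open, the fingers measure 130 mm over their backs; the gripper's body (78 mm by 193 mm) begins 47 mm behind the grasp point.
Start: joints at [1.572, 0.359, 0.012, 0, -1.224, -0.288], TCP at [0.191, 0.647, 0.249] pointing down, gripper open.
Joint ranges: [-3.07, 3.07], [-1.43, 2.12], [-1.02, 1.25], [-3.03, 1.67], [-3.05, -0], [-3.03, 3.03]. Speed limits (rad/s): [2.39, 2.39, 3.01, 3.14, 3.14, 3.14].

### API

Orientations are given as [roll, pitch, yaw] about the fixed x, y, z axes, in that order (R = Rz(yaw) Ry(pitch) Rx(roll)).
In Python, from station import arm gives the robot as it stands.
- The arm moves only by the tool arm_command, never from a script. Its argument "series" is one flat list of numbers, 7 for each row, row after row: the turn, a rotation vector about the tool's x, y, z each as a share of 90 degrees, from -1 to 1, then the shift along the tool's x, y, z each as a share of 0.1 m, from -1 to 1, then the opening, from 0 (shut) to 1 (fully open). A call has 1 to 8 rows; each row is the pose to reach, as a shift and turn from the pose commanded when the call began, along the tool's axes at that moment; what a row does not reach only later rows make up. A row lasts 1/8 s, in which the tool goes at most 62.5 mm and 10.7 degrees, less where a joint would pass 70% of its speed; a pose out of reach is approached as far as the arm can. A call with a number of a shift or a turn outside -1 to 1 is refused whole. A call with a gripper value outside its range is refused whole. The fingers move at their own pace and stop on an object; "force" is the grip in N (left out, the last holds). Time passes only in rows, so rows that repeat a pose let the fingers close. It gives the time, the measured TCP pose, the force, the opening and the grip force at its end, in the units of the state.
- arm.get_state(): the state, without advancing time (a new reading comes with each control period).
- arm.grab_frame(name): name is "scene" or "top"; returns the picture (480x640x3 uint8, blue, green, red); there is no depth.
- arm.camera_model(name): a dict with "fovy" (degrees; the focal length in pixels is half the picture's height over the tangent of half this angle, whatever the lens; pixels are square), "cx", "cy" (the principal point, pixels), "pose" (4x4, takes a point from camera to world coordinates). Camera axes: x right, y down, z forward; pixel columns grow to the right and rows downward; lengths in m; the calibration is good to about 2 mm. A picture is of the moment at which its call begins. camera_model takes no time and is no camera call.
- arm.job_done(): hands the job in; it is judged then, once.
The state is a dict: "t": time; "q": joint angles; "qd": joint speeds; "joint_efforts": joint torques, N m; "eef_pos": TCP position; "ee_rot": TCP orientation; "force": force on the tool from outside, world axes, zero at the start; "moment": the same for the moment, N m; "width": finger opening in m; "gripper_force": force on a finger pad.
Only numpy, scipy, OpenCV 4.12 (cv2) and the standard library are available. Lean on these libraries where they do the work, as an engineer would, in place of code of your own. Each camera call takes 0.05 s, during which the arm holds its last target. There are 200 camera calls.

## Working session

There is one attempt and no reset: what is moved stays moved. The work goes in short steps, Python scripts to look and compute and a tool call to move; the robot and the scene stay as the last step left them, time stands still between calls to the robot, and variables do not carry over. Pictures are saved under pics/ and viewed, at most 10 in all, crops included, and the job is handed in when it is done.

Besides the shell and the picture viewer there is one more tool, called after "Emit:" in YAML: its name, and indented under it one key for each argument. arm_command: Moves the arm, as the interface text tells. Its arguments: {"type":"object","properties":{"series":{"type":"array"},"force":{"type":"number"}},"required":["series"]}

```bash
mkdir -p pics
python3 - <<'E'
from station import arm
import cv2,numpy as np
np.set_printoptions(precision=4,suppress=True)
for n in("top","scene"):
    cv2.imwrite(f"pics/{n}0.png",arm.grab_frame(n)); m=arm.camera_model(n); print(n,m)
print(arm.get_state())
E
```

```text
top {'fovy': 45.946538061004105, 'cx': 313.8807129628906, 'cy': 233.71857107207708, 'pose': array([[ 0.027 , -0.9906,  0.1337,  0.3732],
       [-0.9996, -0.0265,  0.0055, -0.0125],
       [-0.0019, -0.1338, -0.991 ,  1.4689],
       [ 0.    ,  0.    ,  0.    ,  1.    ]])}
scene {'fovy': 48.78092872783334, 'cx': 327.39268564606994, 'cy': 243.03522752690347, 'pose': array([[ 0.3885,  0.7237, -0.5704,  1.1703],
       [ 0.9214, -0.3131,  0.2303, -0.2729],
       [-0.0119, -0.615 , -0.7884,  0.9505],
       [ 0.    ,  0.    ,  0.    ,  1.    ]])}
{'t': 0.1, 'q': array([ 1.5721,  0.3593,  0.0112, -0.0003, -1.2241, -0.2881]), 'qd': array([-0.0004, -0.0014,  0.0029,  0.0006,  0.0005,  0.0009]), 'joint_efforts': array([ -0.0022, -58.4159,  29.3751,   7.0155,   0.0101,  -0.0001]), 'eef_pos': array([0.1908, 0.647 , 0.2477]), 'ee_rot': array([ 3.1401, -0.0001, -0.2869]), 'force': array([0.8235, 0.3035, 0.8352]), 'moment': array([-0.0126, -0.0399,  0.0081]), 'gripper_force': 0.0, 'width': 0.08801009801750131}
```

View pics/top0.png

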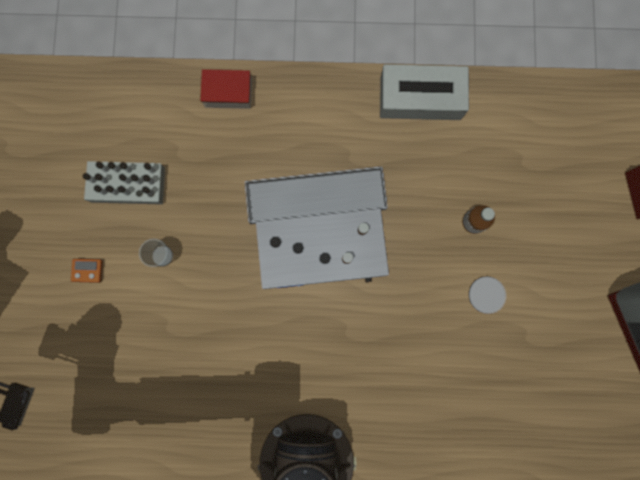

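View pics/scene0.png

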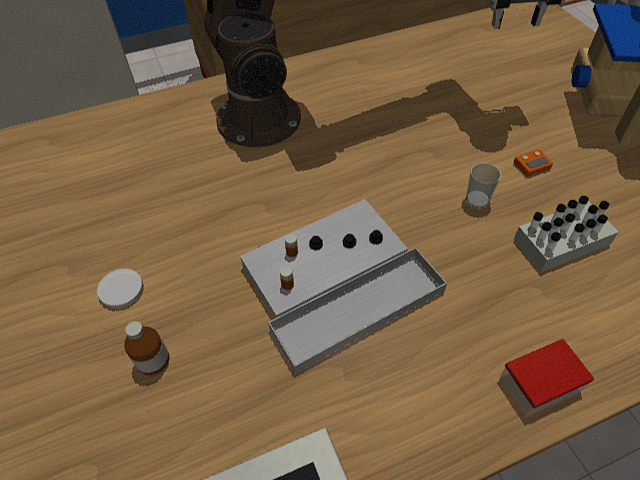

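The top view shows the stoppers at about (276,242), (298,248) and (325,258). The vial caps are at (348,257) and (363,228), and the plate is about (257-387, 208-288). The scene view agrees. Next I'll measure from enlarged crops.

```bash
cat > h.py <<'E'
import numpy as np,cv2
from station import arm
np.set_printoptions(precision=4,suppress=True)
def ray(n,uv):
    m=arm.camera_model(n);f=240/np.tan(np.radians(m["fovy"]/2));P=m["pose"]
    return P[:3,3],P[:3,:3]@np.array([(uv[0]-m["cx"])/f,(uv[1]-m["cy"])/f,1])
def onz(n,uv,z):
    o,d=ray(n,uv);return (o+d*(z-o[2])/d[2])[:2]
def proj(n,p):
    m=arm.camera_model(n);f=240/np.tan(np.radians(m["fovy"]/2));P=m["pose"]
    c=P[:3,:3].T@(np.array(p)-P[:3,3]);return np.array([m["cx"]+f*c[0]/c[2],m["cy"]+f*c[1]/c[2]])
E
python3 - <<'E'
from h import *
for n,(x,y,w,h) in {"top":(240,160,155,135),"scene":(235,190,215,185)}.items():
    im=cv2.imread(f"pics/{n}0.png")
    s=5 if n=="top" else 3.5
    c=cv2.resize(im[y:y+h,x:x+w],None,fx=s,fy=s if n=="top" else 3.2,interpolation=cv2.INTER_CUBIC)
    if n=="top": c=c[:,:]; c=cv2.resize(im[y:y+120+15,x:x+w],None,fx=4.4,fy=4.4,interpolation=cv2.INTER_CUBIC); cv2.imwrite("pics/topc.png",c)
    g=cv2.cvtColor(im,cv2.COLOR_BGR2GRAY)
    b=((im.max(2)<45)).astype(np.uint8)
    k,l,st,ce=cv2.connectedComponentsWithStats(b)
    for i in range(1,k):
        if x<ce[i][0]<x+w and y<ce[i][1]<y+h and st[i][4]>25: print(n,ce[i],st[i],onz(n,ce[i],.05))
E
```

```text
scene [375.5143 237.0429] [369 230  14  14 140] [0.5451 0.0926]
scene [349.0486 240.7917] [343 234  13  14 144] [0.5317 0.0356]
scene [315.5683 242.7986] [309 236  14  14 139] [ 0.5081 -0.033 ]
```

View pics/topc.png

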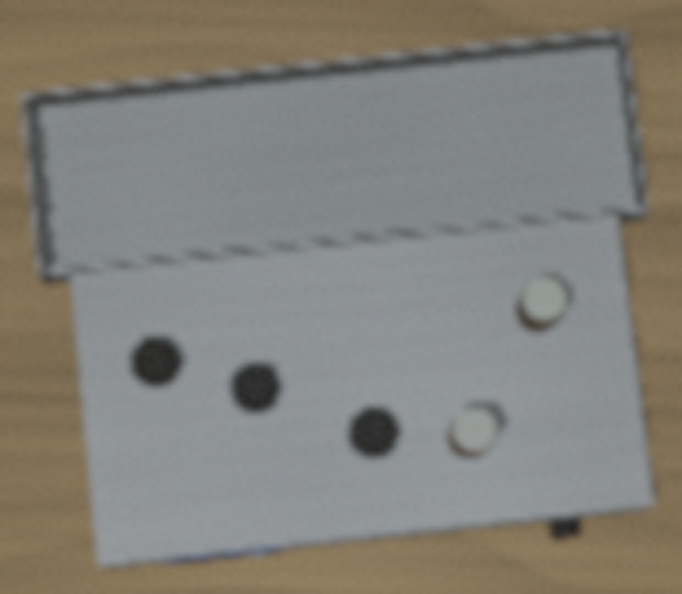

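The crop (4.4×, offset 240,160) shows the stoppers at (157,361), (256,387) and (374,432), and the caps at (475,429) and (545,299). The plate corners are (72,275), (618,217), (653,506) and (100,566).

Run:
```python
from h import *
F=lambda u,v:((u+.5)/4.4-.5+240,(v+.5)/4.4-.5+160)
C=np.array([onz("top",F(*p),.04) for p in((72,275),(618,217),(653,506),(100,566))]);print(C)
for i in range(4): print(np.linalg.norm(C[i]-C[(i+1)%4]))
y=(C[0]-C[1])+(C[3]-C[2]); y/=np.linalg.norm(y); x=np.array([y[1],-y[0]]); c=C.mean(0)
print("centre",c,"yaw",np.arctan2(x[1],x[0]))
for n,p,z in(("s1",(157,361),.055),("s2",(256,387),.055),("s3",(374,432),.055),("v1",(475,429),.09),("v2",(545,299),.09)):
    q=onz("top",F(*p),z);print(n,q,"plate",(q-c)@x,(q-c)@y)
# triangulate stoppers
for a,b in(((157,361),(375.5,237)),((256,387),(349,240.8)),((374,432),(315.6,242.8))):
    o1,d1=ray("top",F(*a));o2,d2=ray("scene",b)
    s=np.linalg.lstsq(np.c_[d1,-d2],o2-o1,rcond=None)[0];p,q=o1+s[0]*d1,o2+s[1]*d2;print((p+q)/2,np.linalg.norm(p-q))
```

```text
[[ 0.592   0.1441]
 [ 0.6346 -0.1723]
 [ 0.467  -0.1943]
 [ 0.4243  0.1212]]
0.31926613899141854
0.16902813763567726
0.31840345402152187
0.16927746533597804
centre [ 0.5295 -0.0253] yaw 0.13436071509096023
s1 [0.5413 0.0918] plate 0.027381623302103145 0.11451125372000419
s2 [0.5279 0.0348] plate 0.00643601202729846 0.059777645615876306
s3 [ 0.5039 -0.0332] plate -0.026411061380916347 -0.004370959074748353
v1 [ 0.5038 -0.0887] plate -0.03390397173003079 -0.05938315630710308
v2 [ 0.5778 -0.1264] plate 0.034375938943554056 -0.10669672247390798
[0.5426 0.0932 0.0468] 0.0015657794284646453
[0.5291 0.0358 0.0466] 0.0016289450515717615
[ 0.505  -0.0326  0.046 ] 0.0014737537286304222
```

Emit:
arm_command:
  series: [0,0,-0.09,0,0.33,0,0,0,0,-0.18,0,0.66,0,0,0,0,-0.268,0,1,0,0,0,0,-0.268,0,1,0,0]
  force: 10

```text
t: 0.6
eef_pos: [0.1622, 0.5497, 0.249]
ee_rot: [-3.141, 0.0, 0.136]
force: [0.2, 0.7, -0.8]
width: 0.0533
gripper_force: 0.0
```

Emit:
arm_command:
  series: [0,0,0,0.27,0.5,0,0,0,0,0,0.54,1,0,0,0,0,0,0.54,1,0,0]

```text
t: 0.98
eef_pos: [0.2311, 0.4576, 0.2488]
ee_rot: [-3.142, 0.0, 0.13]
force: [1.0, 0.4, 0.3]
width: 0.0229
gripper_force: 0.0
```

Emit:
arm_command:
  series: [0,0,0,0.27,0.5,0,0,0,0,0,0.54,1,0,0,0,0,0,0.54,1,0,0]

```text
t: 1.35
eef_pos: [0.2978, 0.3662, 0.2486]
ee_rot: [3.142, 0.0, 0.13]
force: [0.5, 1.1, 0.1]
width: 0.0009
gripper_force: 0.0
```

Emit:
arm_command:
  series: [0,0,0,0.27,0.5,0,0,0,0,0,0.54,1,0,0,0,0,0,0.54,1,0,0]

```text
t: 1.72
eef_pos: [0.3648, 0.2747, 0.2485]
ee_rot: [3.141, 0.0, 0.13]
force: [0.2, 0.4, -0.0]
width: 0.0004
gripper_force: 0.0
```

Emit:
arm_command:
  series: [0,0,0,0.27,0.5,0,0,0,0,0,0.54,1,0,0,0,0,0,0.54,1,0,0]

```text
t: 2.1
eef_pos: [0.4319, 0.183, 0.2483]
ee_rot: [3.141, 0.0, 0.13]
force: [0.2, -0.4, -0.4]
width: 0.0002
gripper_force: 0.0
```

Emit:
arm_command:
  series: [0,0,0,0.27,0.5,0,0,0,0,0,0.54,1,0,0,0,0,0,0.54,1,0,0,0,0,0,0.54,1,0,0]

```text
t: 2.6
eef_pos: [0.4973, 0.0933, 0.2482]
ee_rot: [3.142, 0.001, 0.134]
force: [-0.1, 0.2, 0.3]
width: 0.0007
gripper_force: 0.0
```

Emit:
arm_command:
  series: [0,0,0,0,0.07,0.5,0,0,0,0,0,0.07,1,0,0,0,0,0,0.07,1,0]

```text
t: 2.98
eef_pos: [0.4955, 0.0857, 0.1459]
ee_rot: [3.139, 0.006, 0.136]
force: [-0.0, -0.5, 0.4]
width: 0.0004
gripper_force: 0.0
```

Emit:
arm_command:
  series: [0,0,0,0,0,0.3,0,0,0,0,0,0,0.5,0,0,0,0,0,0,0.7,0,0,0,0,0,0,0.81,0,0,0,0,0,0,0.81,0]

```text
t: 3.6
eef_pos: [0.4985, 0.086, 0.0683]
ee_rot: [3.142, -0.0, 0.135]
force: [0.4, 0.2, 0.2]
width: 0.0004
gripper_force: 0.0
```

Run:
```python
from h import *
im=arm.grab_frame("scene");cv2.imwrite("pics/a.png",cv2.resize(im[170:380,230:460],None,fx=2.8,fy=2.8,interpolation=cv2.INTER_CUBIC)); print(arm.get_state()["eef_pos"])
```

```text
[0.4987 0.086  0.0686]
```

View pics/a.png

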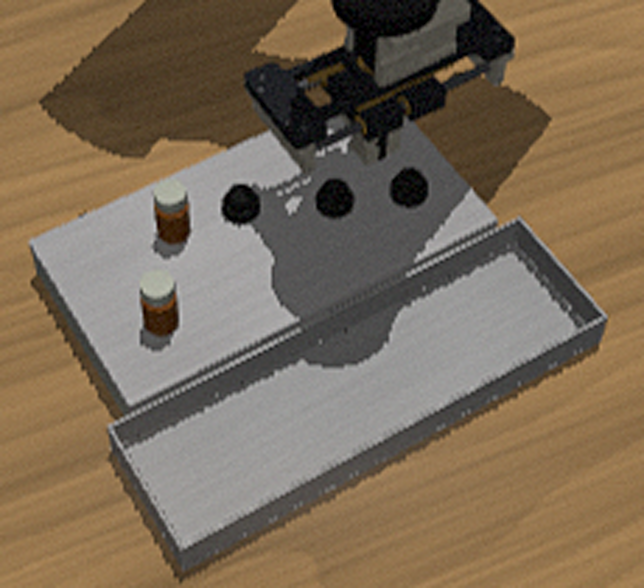

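The closed fingers are behind stopper 1 (408,190), and the body is clear of the vials. Pushing now.

Emit:
arm_command:
  series: [0,0,0,0.06,0,0.02,0,0,0,0,0.16,0,0.02,0,0,0,0,0.26,0,0.02,0,0,0,0,0.36,0,0.02,0,0,0,0,0.46,0,0.02,0,0,0,0,0.56,0,0.02,0,0,0,0,0.66,0,0.02,0,0,0,0,0.76,0,0.02,0]

```text
t: 4.65
eef_pos: [0.574, 0.0954, 0.0655]
ee_rot: [3.142, 0.0, 0.134]
force: [0.1, 0.3, -0.1]
width: 0.0004
gripper_force: 0.0
```

Emit:
arm_command:
  series: [0,0,0,0.1,0,0,0,0,0,0,0.2,0,0,0,0,0,0,0.3,0,0,0,0,0,0,0.33,0,0,0,0,0,0,0.33,0,0,0]

```text
t: 5.28
eef_pos: [0.606, 0.0997, 0.0654]
ee_rot: [3.142, 0.0, 0.134]
force: [-0.8, 0.3, 0.2]
width: 0.0004
gripper_force: 0.0
```

Run:
```python
from h import *
im=arm.grab_frame("scene");cv2.imwrite("pics/b.png",cv2.resize(im[170:380,230:460],None,fx=2.8,fy=2.8,interpolation=cv2.INTER_CUBIC)); print(arm.get_state()["eef_pos"])
```

```text
[0.6058 0.0997 0.0654]
```

View pics/b.png

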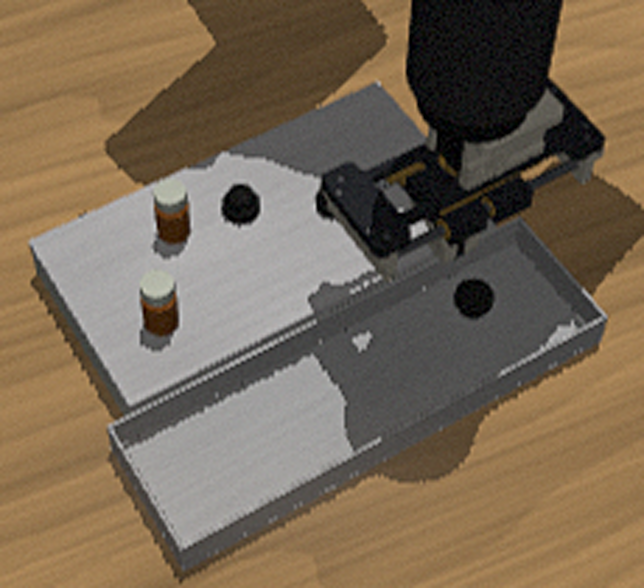

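Stopper 1 is in the tray at (473,298) and nothing else moved. Next is stopper 2.

Emit:
arm_command:
  series: [0,0,0,0,0,-0.4,0,0,0,0,-0.1,0,-0.4,0,0,0,0,-0.5,0.2,-0.4,0,0,0,0,-1,0.4,-0.4,0,0,0,0,-1,0.54,-0.4,0]

```text
t: 5.95
eef_pos: [0.5101, 0.0313, 0.1054]
ee_rot: [-3.141, 0.002, 0.134]
force: [0.7, 0.1, 0.8]
width: 0.0005
gripper_force: 0.0
```

Emit:
arm_command:
  series: [0,0,0,-0.34,0,0,0,0,0,0,-0.34,0,0,0,0,0,0,-0.34,0,0.2,0,0,0,0,-0.34,0,0.4,0,0,0,0,-0.34,0,0.4,0]

```text
t: 6.58
eef_pos: [0.4802, 0.0281, 0.0644]
ee_rot: [3.141, 0.003, 0.134]
force: [-0.4, -0.4, -0.3]
width: 0.0004
gripper_force: 0.0
```

Emit:
arm_command:
  series: [0,0,0,0.06,0,0,0,0,0,0,0.16,0,0,0,0,0,0,0.26,0,0,0,0,0,0,0.36,0,0,0,0,0,0,0.46,0,0,0,0,0,0,0.56,0,0,0,0,0,0,0.66,0,0,0,0,0,0,0.76,0,0,0]

```text
t: 7.58
eef_pos: [0.5565, 0.0385, 0.0655]
ee_rot: [3.142, 0.0, 0.134]
force: [-0.5, 0.2, -0.1]
width: 0.0005
gripper_force: 0.1
```

Emit:
arm_command:
  series: [0,0,0,0.1,0,0,0,0,0,0,0.2,0,0,0,0,0,0,0.3,0,0,0,0,0,0,0.4,0,0,0,0,0,0,0.5,0,0,0,0,0,0,0.58,0,0,0,0,0,0,0.58,0,0,0]

```text
t: 8.45
eef_pos: [0.6138, 0.0463, 0.0654]
ee_rot: [3.142, -0.0, 0.134]
force: [-0.2, 0.1, 0.7]
width: 0.0008
gripper_force: 0.0
```

Run:
```python
from h import *
im=arm.grab_frame("scene");cv2.imwrite("pics/c.png",cv2.resize(im[170:380,230:460],None,fx=2.8,fy=2.8,interpolation=cv2.INTER_CUBIC)); print(arm.get_state()["eef_pos"])
```

```text
[0.6133 0.0462 0.0654]
```

View pics/c.png

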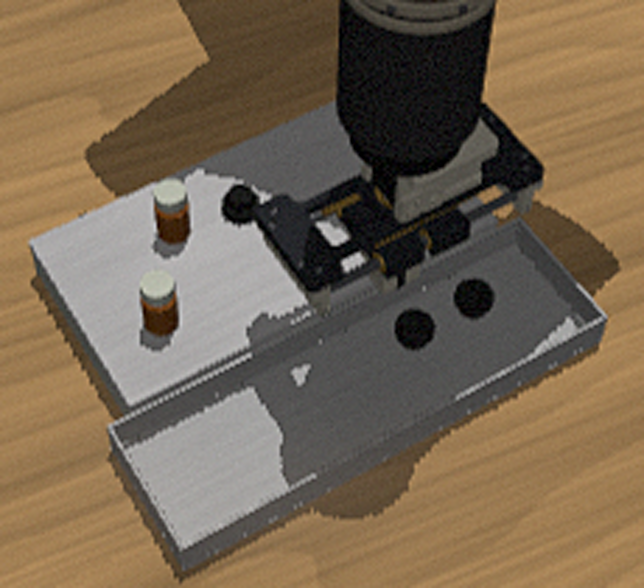

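Stopper 2 is in the tray at (414,330). Before passing over the vials I'll check how high the gripper body's outer ends hang, near (318,300).

Run:
```python
from h import *
p=np.array([.6133,.0462]);x=np.array([.991,.134]);y=np.array([-.134,.991])
im=cv2.imread("pics/c.png");im=cv2.resize(im[150:340,220:420],None,fx=3,fy=3)
for z,col in((.109,(0,0,255)),(.095,(0,255,0))):
    q=[((proj("scene",[*(p+a*x+b*y),z])+.5-[230,170])*2.8-.5-[220,150])*3 for a,b in((.039,-.0965),(.039,.0965),(-.039,.0965),(-.039,-.0965))]
    cv2.polylines(im,[np.int32(q)],True,col,1)
cv2.imwrite("pics/d.png",im)
```

```text
(no output)
```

View pics/d.png

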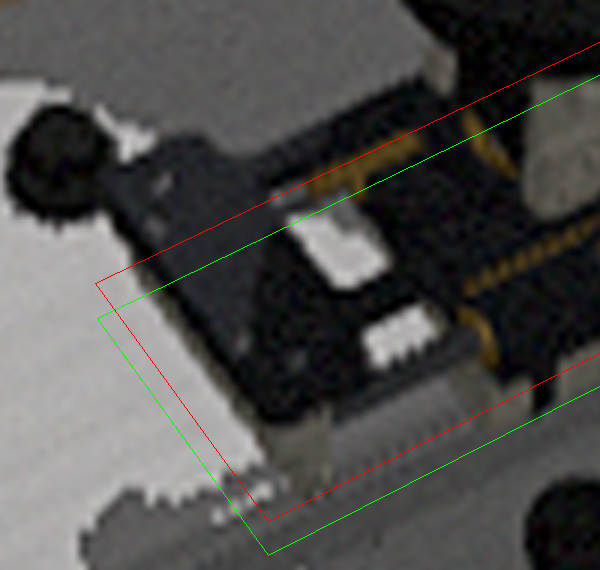

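The whole body lies above the 0.109 m outline, so it clears the vial tops by about 19 mm. Next is stopper 3.

Emit:
arm_command:
  series: [0,0,0,0,0,-0.4,0,0,0,0,-0.1,0,-0.4,0,0,0,0,-0.5,0.2,-0.4,0,0,0,0,-1,0.4,-0.4,0,0,0,0,-1,0.61,-0.4,0]

```text
t: 9.12
eef_pos: [0.518, -0.0287, 0.1053]
ee_rot: [-3.141, 0.002, 0.134]
force: [1.6, 1.0, 0.4]
width: 0.0005
gripper_force: 0.0
```

Emit:
arm_command:
  series: [0,0,0,-0.4,0,0,0,0,0,0,-0.64,0,0,0,0,0,0,-0.64,0,0,0,0,0,0,-0.64,0,0.2,0,0,0,0,-0.64,0,0.4,0,0,0,0,-0.64,0,0.4,0]

```text
t: 9.88
eef_pos: [0.4582, -0.0363, 0.0644]
ee_rot: [3.141, 0.003, 0.134]
force: [0.5, 0.2, -0.3]
width: 0.0007
gripper_force: 0.0
```

Emit:
arm_command:
  series: [0,0,0,0.06,0,0,0,0,0,0,0.16,0,0,0,0,0,0,0.26,0,0,0,0,0,0,0.36,0,0,0,0,0,0,0.46,0,0,0,0,0,0,0.56,0,0,0,0,0,0,0.66,0,0,0,0,0,0,0.76,0,0,0]

```text
t: 10.88
eef_pos: [0.5349, -0.0259, 0.0655]
ee_rot: [3.142, 0.0, 0.134]
force: [0.3, -0.5, 0.6]
width: 0.0003
gripper_force: 0.1
```

Emit:
arm_command:
  series: [0,0,0,0.1,0,0,0,0,0,0,0.2,0,0,0,0,0,0,0.3,0,0,0,0,0,0,0.4,0,0,0,0,0,0,0.5,0,0,0,0,0,0,0.6,0,0,0,0,0,0,0.7,0,0,0,0,0,0,0.8,0,0,0]

```text
t: 11.88
eef_pos: [0.6142, -0.0152, 0.0655]
ee_rot: [-3.142, 0.0, 0.134]
force: [-0.3, -0.2, -0.1]
width: 0.0002
gripper_force: 0.0
```

Emit:
arm_command:
  series: [0,0,0,0.08,0,0,0,0,0,0,0.09,0,0,0,0,0,0,0.09,0,0,0,0,0,0,0.09,0,-0.3,0,0,0,0,0.09,0,-0.7,0,0,0,0,0.09,0,-1,0,0,0,0,0.09,0,-1,0]

```text
t: 12.75
eef_pos: [0.6237, -0.0139, 0.1687]
ee_rot: [-3.141, -0.005, 0.135]
force: [-0.3, -0.5, 0.4]
width: 0.0003
gripper_force: 0.0
```

Emit:
arm_command:
  series: [0,0,0,-0.2,-0.5,-0.3,0,0,0,0,-0.4,-1,-0.5,0,0,0,0,-0.4,-1,-0.5,0]

```text
t: 13.12
eef_pos: [0.5685, 0.0823, 0.217]
ee_rot: [-3.14, -0.002, 0.138]
force: [0.1, 0.3, -0.4]
width: 0.0006
gripper_force: 0.0
```

Emit:
arm_command:
  series: [0,0,0,-0.4,-0.5,-0.3,0,0,0,0,-0.8,-1,-0.3,0,0,0,0,-0.8,-1,-0.3,0,0,0,0,-0.8,-1,-0.3,0]

```text
t: 13.62
eef_pos: [0.4765, 0.168, 0.2451]
ee_rot: [3.141, 0.001, 0.136]
force: [-0.3, -0.7, -0.4]
width: -0.0
gripper_force: 0.0
```

Run:
```python
from h import *
im=arm.grab_frame("scene");cv2.imwrite("pics/e.png",im[50:420]); s=arm.get_state();print(s["eef_pos"],s["t"])
```

```text
[0.477  0.1676 0.245 ] 13.675
```

View pics/e.png

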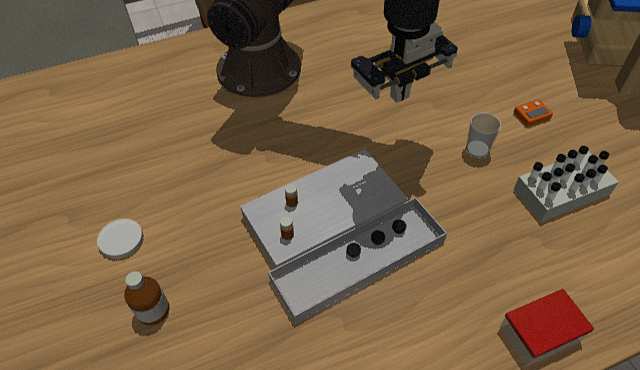

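All three stoppers lie in the tray at about (353,250), (378,237) and (399,227). The vials at (291,195) and (287,227) are still upright in place, and the bystanders haven't moved.

```bash
python3 -c "
from station import arm
print(arm.job_done())"
```

```text
the job is handed in; nothing more can be done
None
```

I swept all three stoppers over the plate's far edge into the tray, left both vials standing and the bystanders where they were, and handed the job in at about 13.7 s.

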